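# Step the hallway candles down from the potpourri bowl

## Task

Tidy the hall table: stand the four pillar candles on the four coasters of the oak board, one upright in the middle of each, in order of height, with the tallest on the coaster next to the potpourri bowl and stepping down to the shortest next to the plant. Leave the bowl and the plant standing where they are.

Things in the scene. Friction and masses are not known exactly. Their poses are not given: they have to be found in the camera images.
- candle_ivory: Ivory (cream-white) LED pillar candle, an upright solid cylinder 50 mm in diameter and 135 mm tall (the tallest of the four), with a 17 mm plastic flame in the middle of its top (look only, it cannot be touched); 297 g, give or take 30%. It starts standing on the table, robot side of the board. Origin: centre of its underside; z up the candle.
- candle_green: Sage-green LED pillar candle, an upright solid cylinder 50 mm in diameter and 110 mm tall (the second tallest of the four), with a 17 mm plastic flame in the middle of its top (look only, it cannot be touched); 242 g, give or take 30%. It starts standing on the table, robot side of the board. Origin: centre of its underside; z up the candle.
- candle_red: Dark red LED pillar candle, an upright solid cylinder 50 mm in diameter and 85 mm tall (the second shortest of the four), with a 17 mm plastic flame in the middle of its top (look only, it cannot be touched); 187 g, give or take 30%. It starts standing on the table, robot side of the board. Origin: centre of its underside; z up the candle.
- candle_blue: Blue LED pillar candle, an upright solid cylinder 50 mm in diameter and 60 mm tall (the shortest of the four), with a 17 mm plastic flame in the middle of its top (look only, it cannot be touched); 132 g, give or take 30%. It starts standing on the table, robot side of the board. Origin: centre of its underside; z up the candle.
- coaster_cork: Round brown cork coaster, 74 mm across, 4 mm thick, fixed; origin: centre of its underside; its top is 16 mm above the table. The four lie in a straight row, 105 mm centre to centre, on an oak board 420 x 90 x 12 mm on the table. Which coaster is where in the row changes; its colour does not matter for the job.
- coaster_marble: Round pale marble coaster, 74 mm across, 4 mm thick, fixed; origin: centre of its underside; its top is 16 mm above the table. The four lie in a straight row, 105 mm centre to centre, on an oak board 420 x 90 x 12 mm on the table. Which coaster is where in the row changes; its colour does not matter for the job.
- coaster_copper: Round shiny copper coaster, 74 mm across, 4 mm thick, fixed; origin: centre of its underside; its top is 16 mm above the table. The four lie in a straight row, 105 mm centre to centre, on an oak board 420 x 90 x 12 mm on the table. Which coaster is where in the row changes; its colour does not matter for the job.
- coaster_slate: Round near-black slate coaster, 74 mm across, 4 mm thick, fixed; origin: centre of its underside; its top is 16 mm above the table. The four lie in a straight row, 105 mm centre to centre, on an oak board 420 x 90 x 12 mm on the table. Which coaster is where in the row changes; its colour does not matter for the job.
- bowl: Open clear glass bowl of dark red potpourri, 124 mm across the rim, 55 mm high, 0.7 kg, loose on the table in line with the row of coasters, beyond one end of the board (which end changes): its centre is 140 mm from that of the nearest coaster. It marks the tall end of the row. Origin: centre of its underside.
- plant: Small succulent in a terracotta pot 90 mm across, 95 mm high in all, 0.6 kg, loose on the table in line with the row, beyond the other end of the board, its centre 140 mm from the nearest coaster. Origin: centre of its underside. Other small things among the candles on the table (matchbox, key, car fob) are no more than 13 mm high.
There are look-alikes about, which are no part of the job. Several things have the shape of the candle_red; the one meant has the colours described above.

How it is judged:
By the outcome, as a careful person would: the job done as asked, in the order asked, and still so for the second after the job is handed in, with the robot touching nothing.
It also fails if it takes over 109 s, if anything falls off the work surface, if the arm or the gripper's body presses on something with over 40 N, if the wrist force passes 120 N, or if a joint passes its speed limit or range.

## Robot

A 6-joint arm with a two-finger parallel gripper is mounted at the origin on the work surface. World frame = base frame: x ahead of the robot, y to its left, z up, the work surface at z = 0. Lengths are in mm, angles in degrees, forces in N, time in s.
With the tool pointing down it reaches from about 350 to 850 mm from the base axis. Payload 8.1 kg.
Tool frame: the origin (TCP) lies at the very end of the fingers, on their centre line; the grasp point (between the pads) lies 19 mm behind it (r.grip_point_offset is the distance from the TCP to the grasp point, in mm); z points along the fingers, y is the line along which they close (so a half turn about z gives the same grasp; the last joint's range is limited). The gripper opens to 85 mm and grips with 20 to 120 N. Pads are 22 mm wide; open, the fingers measure 114 mm over their backs; the gripper's body (76 mm by 85 mm) begins 54 mm behind the grasp point. The pads swing forward as they close: fully open they stand 13 mm farther back than shut.
Start: joints at [-81.784, 7.471, 85.268, -0, 87.261, -4.893], TCP at [136.106, -584.363, 201.392] pointing down, gripper open.
Joint ranges: [-169.43, 169.43], [-51.17, 129.36], [1.28, 143.12], [-76.62, 256.62], [0, 156.53], [-152.29, 152.29]. Speed limits (degrees/s): [136.94, 136.94, 159.86, 180, 180, 180].

## Interface

Orientations are given as [roll, pitch, yaw] about the fixed x, y, z axes, in that order (R = Rz(yaw) Ry(pitch) Rx(roll)).
In Python, from bench import status, eyes, r gives the robot as it stands.
- The arm moves only by the shell command python3 -m handwheel 'ROWS' [FORCE]. ROWS is a JSON object whose one key "series" holds a list that holds one entry, the list of rows, each a list of 7 numbers: the shift along the tool's x, y, z in cm, then the turn, a rotation vector about the tool's x, y, z in rad, then the opening, from 0 (shut) to 1 (fully open). In form: {"series": [[[tx, ty, tz, rx, ry, rz, claw], ...]]}. A call has 1 to 12 rows; each row is the pose to reach, as a shift and turn from the pose commanded when the call began, along the tool's axes at that moment; what a row does not reach only later rows make up. A row lasts 1/8 s, in which the tool goes at most 62.5 mm and 10.7 degrees, less where a joint would pass 70% of its speed; a pose out of reach is approached as far as the arm can. A call with a gripper value outside its range is refused whole. The fingers move at their own pace and stop on an object; FORCE is the grip in N (left out, the last holds). Time passes only in rows, so rows that repeat a pose let the fingers close. It gives the time, the measured TCP pose, the force, the opening and the grip force at its end, in the units of the state.
- status.sense(): the state, without advancing time (a new reading comes with each control period).
- eyes.snapshot(name): name is "scene" or "side" or "wrist"; returns a dict with "img" (480x640x3 uint8, red, green, blue), "mtx" (3x3 intrinsics, pixels), "R" (3x3) and "t" (3): a world point X has camera coordinates R X + t. Camera axes: x right, y down, z forward; pixel columns grow to the right and rows downward; lengths in mm; the calibration is good to about 2 mm. A picture is of the moment at which its call begins. There is no depth.
- r.hand_in(): hands the job in; it is judged then, once.
The state is a dict: "time": time; "joint_pos": joint angles; "qd": joint speeds; "joint_efforts": joint torques, N m; "tool_pos": TCP position; "tcp_rot": TCP orientation; "ft_force": force on the tool from outside, world axes, zero at the start; "wrist_torque": the same for the moment, N m; "finger_gap": finger opening in mm; "grip_force": force on a finger pad.
Only numpy, scipy, OpenCV 4.12 (cv2) and the standard library are available. Lean on these libraries where they do the work, as an engineer would, in place of code of your own. Each camera call takes 0.05 s, during which the arm holds its last target. There are 200 camera calls.

## Working session

There is one attempt and no reset: what is moved stays moved. The work goes in short steps, Python scripts to look and compute and a shell command to move; the robot and the scene stay as the last step left them, time stands still between calls to the robot, and variables do not carry over. Pictures are saved under pics/ and viewed, at most 14 in all, crops included, and the job is handed in when it is done.

```bash
ls; mkdir -p pics; python3 - <<'E'
from bench import status, eyes, r
import cv2
for n in ("scene","side","wrist"):
    s=eyes.snapshot(n); cv2.imwrite(f"pics/{n}0.png",s["img"][:,:,::-1])
    print(n,s["mtx"].tolist(),(-s["R"].T@s["t"]).round().tolist())
s=status.sense(); print(s["tool_pos"],s["tcp_rot"],s["time"],s["finger_gap"])
E
```

```text
pics
scene [[560.0404714575822, 0.0, 307.52045829049496], [0.0, 560.0404714575822, 236.1519020587793], [0.0, 0.0, 1.0]] [914.0, 720.0, 856.0]
side [[514.8372109069018, 0.0, 320.0339807305398], [0.0, 514.8372109069018, 237.2088090732666], [0.0, 0.0, 1.0]] [258.0, -793.0, 587.0]
wrist [[344.29383365249885, 0.0, 319.59011964301664], [0.0, 344.29383365249885, 235.10369045395103], [0.0, 0.0, 1.0]] [214.0, -565.0, 372.0]
[ 136.04606013 -583.8898363   200.56039153] [-1.79917309e+02 -8.21163581e-03  1.31099033e+01] 0.15 85.20271099896583
```

View pics/scene0.png

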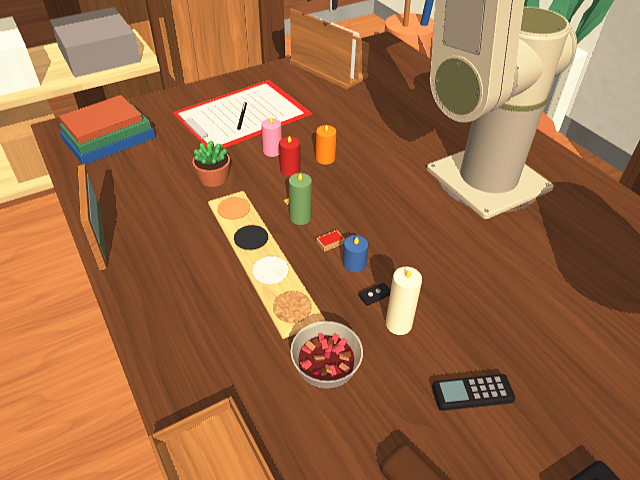

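View pics/side0.png

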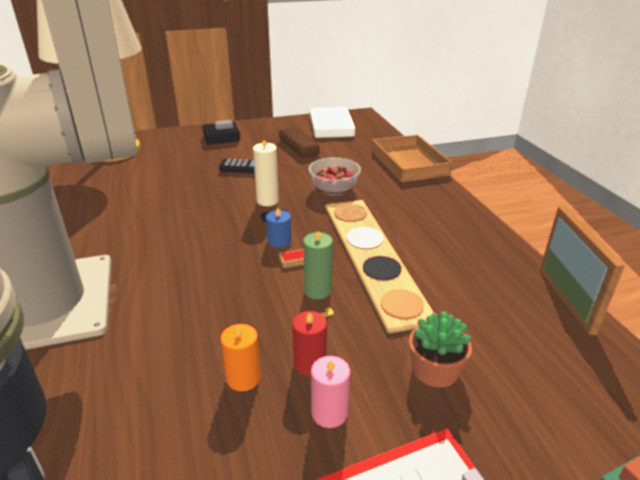

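Scene view: the bowl is at (327,352) and the plant at (211,160). From the bowl the coasters run cork (292,306), marble (270,269), slate (251,237), copper (234,208). The candles are ivory (403,300), green (300,200), red (290,157) and blue (355,253). The pink and orange candles are decoys. In the side view the coasters are at (351,213), (365,238), (382,268) and (402,304).

```bash
cat > h.py <<'E'
import cv2, numpy as np
from scipy.optimize import least_squares, minimize
from bench import status, eyes, r
def proj(s,X):
    c=np.atleast_2d(X)@s["R"].T+s["t"]; p=c@s["mtx"].T; return p[:,:2]/p[:,2:]
def ray(s,uv,z):
    d=s["R"].T@np.linalg.inv(s["mtx"])@[*uv,1]; c=-s["R"].T@s["t"]; return c+d*(z-c[2])/d[2]
A=np.linspace(0,2*np.pi,48,endpoint=False)
def cyl(x,y,z0,z1,rad=25): return np.vstack([np.c_[x+rad*np.cos(A),y+rad*np.sin(A),0*A+z] for z in (z0,z1)])
E
python3 - <<'E'
from h import *
S={n:eyes.snapshot(n) for n in("scene","side")}
co={"scene":[(292,306),(270,269),(251,237),(234,208)],"side":[(351,213),(365,238),(382,268),(402,304)]}
for n in S: print(n,[ray(S[n],p,16)[:2].round(1).tolist() for p in co[n]])
k=np.arange(4)*105
def f(v):
    P=np.c_[v[0]+k*np.cos(v[2]),v[1]+k*np.sin(v[2]),0*k+16]
    return np.concatenate([(proj(S[n],P)-co[n]).ravel() for n in S])
a,b=[ray(S["scene"],co["scene"][i],16) for i in(0,3)]
o=least_squares(f,[a[0],a[1],np.arctan2(b[1]-a[1],b[0]-a[0])])
print("row",o.x,np.degrees(o.x[2]),"res",abs(o.fun).max())
print(np.c_[o.x[0]+k*np.cos(o.x[2]),o.x[1]+k*np.sin(o.x[2])].round(1).tolist())
cand=dict(ivory=(135,(403,300),(266,175)),green=(110,(300,200),(318,267)),red=(85,(290,157),(310,345)),blue=(60,(355,253),(279,230)))
for c,(h,p,q) in cand.items():
    M={}
    for n,u in zip(S,(p,q)):
        lab=cv2.cvtColor(S[n]["img"],cv2.COLOR_RGB2LAB).astype(float)
        d=np.linalg.norm((lab-lab[u[1]-3:u[1]+4,u[0]-3:u[0]+4].mean((0,1)))*[.35,1,1],axis=2)
        m=(d<(16 if c!="ivory" else 20)).astype(np.uint8)
        _,L=cv2.connectedComponents(m); M[n]=(L==L[u[1],u[0]])
    def hull(n,v):
        z=np.zeros((480,640),np.uint8); cv2.fillConvexPoly(z,cv2.convexHull((proj(S[n],cyl(*v,0,h))*16).round().astype(np.int32)),1,shift=4); return z>0
    def cost(v,ns=S): return -sum((hull(n,v)&M[n]).sum()/(hull(n,v)|M[n]).sum() for n in ns)
    x0=ray(S["scene"],p,h/2)[:2]
    def fit(ns): 
        return minimize(cost,x0,args=(ns,),method="Nelder-Mead",options=dict(initial_simplex=[x0,x0+[15,0],x0+[0,15]],xatol=.1))
    print(c,[(fit(ns).x.round(1).tolist(),round(fit(ns).fun,3)) for ns in(["scene"],["side"],["scene","side"])])
for nm,p,q in(("matchbox",(330,240),(291,258)),("fob",(374,294),(266,216)),("key",(288,202),(329,313))):
    print(nm,ray(S["scene"],p,5)[:2].round(),ray(S["side"],q,5)[:2].round())
for nm,p,h in(("pink",(271,122),85),("orange",(326,130),85)): print(nm,ray(S["scene"],p,h)[:2].round())
print(status.sense()["joint_pos"])
E
```

```text
scene [[610.1, 125.4], [603.8, 20.1], [597.6, -82.3], [590.9, -185.6]]
side [[606.9, 114.8], [600.3, 12.9], [593.9, -91.3], [586.9, -195.6]]
row [609.41795485 122.58956404  -1.6363707 ] -93.75713464446936 res 1.8923266872600948
[[609.4, 122.6], [602.5, 17.8], [595.7, -87.0], [588.8, -191.7]]
ivory [([451.5, 249.6], np.float64(-0.821)), ([450.3, 253.0], np.float64(-0.883)), ([449.1, 251.7], np.float64(-1.694))]
green [([464.8, -101.2], np.float64(-0.798)), ([465.3, -99.0], np.float64(-0.733)), ([464.7, -101.1], np.float64(-1.528))]
red [([404.4, -264.4], np.float64(-0.749)), ([404.0, -261.0], np.float64(-0.542)), ([404.4, -264.4], np.float64(-1.295))]
blue [([436.5, 76.8], np.float64(-0.799)), ([436.0, 80.4], np.float64(-0.725)), ([437.8, 79.4], np.float64(-1.514))]
matchbox [449.  -1.] [443.   3.]
fob [452. 170.] [430. 173.]
key [ 469. -155.] [ 465. -170.]
pink [ 405. -361.]
orange [ 304. -264.]
[-8.17844684e+01  7.49361291e+00  8.52954859e+01  5.57851638e-04
  8.72626259e+01 -4.89250687e+00]
```

```bash
python3 -m handwheel '{"series": [[[43.35,-34.51,-12.86,0,0,-1.342,1],[43.35,-34.51,-12.86,0,0,-1.342,1],[43.35,-34.51,-12.86,0,0,-1.342,1],[43.35,-34.51,-12.86,0,0,-1.342,1],[43.35,-34.51,-12.86,0,0,-1.342,1],[43.35,-34.51,-12.86,0,0,-1.342,1],[43.35,-34.51,-12.86,0,0,-1.342,1],[43.35,-34.51,-12.86,0,0,-1.342,1],[43.35,-34.51,-12.86,0,0,-1.342,1],[43.35,-34.51,-12.86,0,0,-1.342,1],[43.35,-34.51,-12.86,0,0,-1.342,1],[43.35,-34.51,-12.86,0,0,-1.342,1]]]}'; python3 - <<'E'
from h import *
s=eyes.snapshot("wrist"); cv2.imwrite("pics/w1.png",cv2.resize(s["img"],(800,600),interpolation=cv2.INTER_CUBIC)[:,:,::-1])
t=status.sense(); print(t["tool_pos"],t["tcp_rot"],t["time"],-s["R"].T@s["t"],s["R"])
E
```

```text
time: 1.75
tool_pos: [479.2, -151.0, 329.5]
tcp_rot: [-179.9, 0.0, 89.9]
ft_force: [0.1, 0.5, -0.2]
finger_gap: 85.3
grip_force: 0.0
[ 479.20101189 -151.12569087  329.50485031] [-1.79949504e+02  9.56719441e-05  8.98842256e+01] 1.8 [480.07133715 -70.64046365 501.02278844] [[ 9.99999171e-01 -2.63594857e-04 -1.26047666e-03]
 [ 1.38435597e-04 -9.51148094e-01  3.08734973e-01]
 [-1.28028093e-03 -3.08734892e-01 -9.51147269e-01]]
```

View pics/w1.png

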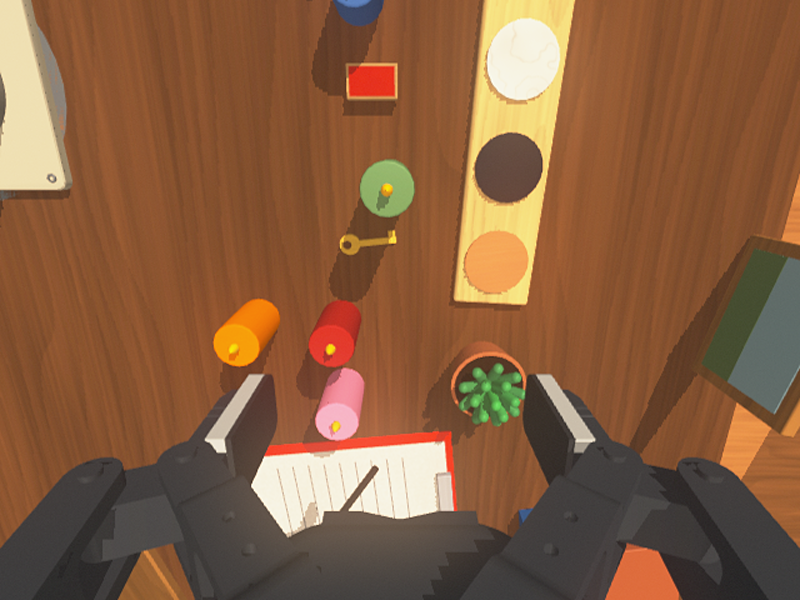

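The wrist view, at 1.25x scale, shows marble (523,59), slate (509,167) and copper (496,262). Candle top centres are green (387,188), red (332,346), pink (337,419) and orange (236,345).

```bash
python3 - <<'E'
from h import *
s=eyes.snapshot("wrist")
P=dict(marble=(523,59,16),slate=(509,167,16),copper=(496,262,16),green=(387,188,110),red=(332,346,85),pink=(337,419,85),orange=(236,345,85),match=(372,81,10),key=(368,243,4))
for n,(u,v,z) in P.items(): print(n,ray(s,(u/1.25,v/1.25),z)[:2].round(1))
# ellipse centres by segmentation
hsv=cv2.cvtColor(s["img"],cv2.COLOR_RGB2LAB).astype(float)
for n in("marble","slate","copper","green"):
    u,v,z=P[n]; u=int(u/1.25)+6;v=int(v/1.25)+6
    m=(np.linalg.norm(hsv-np.median(hsv[v-3:v+4,u-3:u+4],axis=(0,1)),axis=2)<22).astype(np.uint8)
    _,L=cv2.connectedComponents(m); c=cv2.findContours((L==L[v,u]).astype(np.uint8),0,1)[0][0]
    c=cv2.convexHull(c)[:,0]; w=np.array([ray(s,p,z)[:2] for p in c]); ctr,rad=cv2.minEnclosingCircle(w.astype(np.float32))
    print(n,np.round(ctr,1),round(rad,1))
E
```

```text
marble [603.9  20.3]
slate [597.9 -84. ]
copper [ 591.1 -189.5]
green [468.5 -99.2]
red [ 408.  -263.8]
pink [ 409.2 -353.5]
orange [ 306.5 -262.6]
match [451.1   1.2]
key [ 442.6 -169.5]
marble [603.5  20.1] 36.8
slate [597.  -84.9] 36.4
copper [ 589.7 -190.9] 39.0
green [468.3 -99. ] 24.3
```

```bash
python3 -m handwheel '{"series": [[[-11.4,-7.3,0,0,0,0,1],[-11.4,-7.3,0,0,0,0,1],[-11.4,-7.3,0,0,0,0,1],[-11.4,-7.3,6,0,0,0,1],[-11.4,-7.3,12,0,0,0,1],[-11.4,-7.3,17,0,0,0,1],[-11.4,-7.3,20,0,0,0,1],[-11.4,-7.3,23,0,0,0,1],[-11.4,-7.3,26,0,0,0,1],[-11.4,-7.3,28.5,0,0,0,1],[-11.4,-7.3,28.5,0,0,0,1],[-11.4,-7.3,28.5,0,0,0,1]]]}' 40; python3 - <<'E'
from h import *
s=eyes.snapshot("wrist"); cv2.imwrite("pics/w2.png",s["img"][:,:,::-1])
E
```

```text
time: 3.35
tool_pos: [407.5, -264.3, 46.0]
tcp_rot: [179.9, 0.0, 90.0]
ft_force: [0.5, -0.7, 0.6]
finger_gap: 85.1
grip_force: 0.0
```

View pics/w2.png

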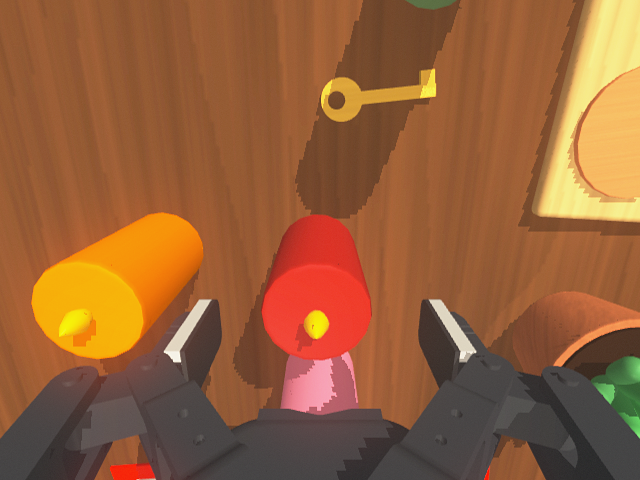

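Red is centred between the open pads: its top centre is at (317,308), with the pads at columns 215 and 430. I'll close and lift.

```bash
python3 -m handwheel '{"series": [[[0,0,0,0,0,0,0.45],[0,0,0,0,0,0,0.45],[0,0,0,0,0,0,0.45],[0,0,0,0,0,0,0.45],[0,0,0,0,0,0,0.45],[0,0,0,0,0,0,0.45],[0,0,-2,0,0,0,0.45],[0,0,-4,0,0,0,0.45],[0,0,-6,0,0,0,0.45],[0,0,-6,0,0,0,0.45]]]}' 40; python3 - <<'E'
from h import *
s=eyes.snapshot("wrist"); cv2.imwrite("pics/w3.png",s["img"][:,:,::-1])
t=status.sense();print(t["tool_pos"])
# top centre from red mask near flame: fit candle y
for p in((317,308),): print(ray(s,p,145))
E
```

```text
time: 4.65
tool_pos: [408.1, -264.8, 106.7]
tcp_rot: [179.8, 0.1, 90.0]
ft_force: [0.1, -0.2, -1.7]
finger_gap: 47.6
grip_force: 41.8
[ 407.45301017 -264.24549618  105.33878119]
[ 407.50995302 -261.09497244  145.        ]
```

View pics/w3.png

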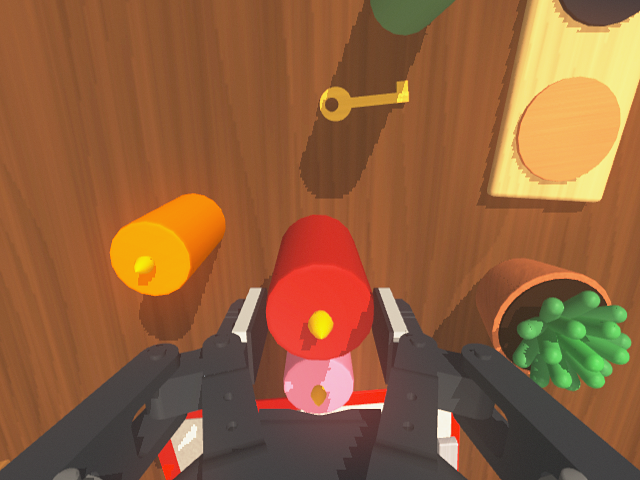

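```bash
python3 -m handwheel '{"series": [[[0,0,-4,0,0,0,0.45],[4,4.3,-6,0,0,0,0.45],[8,8.5,-6,0,0,0,0.45],[12,12.8,-6,0,0,0,0.45],[15.5,16.6,-6,0,0,0,0.45],[17.8,19,-6,0,0,0,0.45],[17.8,19,-6,0,0,0,0.45],[17.8,19,-3,0,0,0,0.45],[17.8,19,0,0,0,0,0.45],[17.8,19,2.5,0,0,0,0.45],[17.8,19,3.8,0,0,0,0.45],[17.8,19,4.1,0,0,0,0.45]]]}'
python3 -m handwheel '{"series": [[[0,0,0.2,0,0,0,0.45],[0,0,0.2,0,0,0,0.45]]]}'; python3 - <<'E'
from h import *
s=eyes.snapshot("wrist"); cv2.imwrite("pics/w4.png",s["img"][:,:,::-1])
t=status.sense();print(t["tool_pos"])
for p in((320,311),): print(ray(s,p,101))
E
```

```text
time: 6.2
tool_pos: [596.0, -86.3, 62.9]
tcp_rot: [-179.9, -0.0, 90.0]
ft_force: [-0.2, -1.1, -1.7]
finger_gap: 47.7
grip_force: 42.4
time: 6.45
tool_pos: [597.7, -86.2, 63.0]
tcp_rot: [179.9, 0.0, 90.0]
ft_force: [0.3, -0.4, -1.8]
finger_gap: 47.7
grip_force: 42.4
[597.70709993 -86.11885598  62.9890379 ]
[598.44281702 -84.18323093 101.        ]
```

View pics/w4.png

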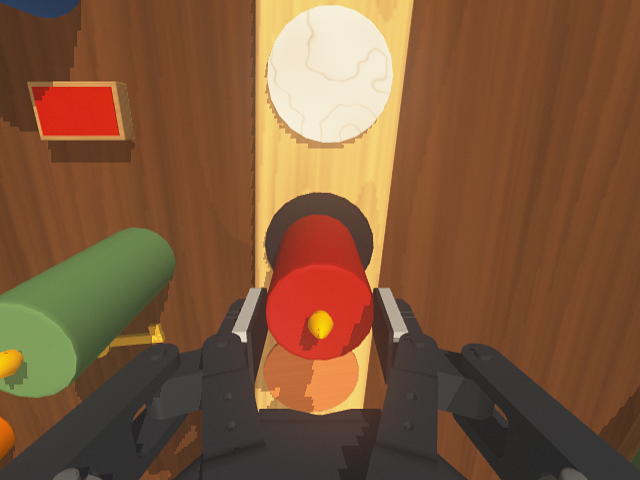

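```bash
python3 -m handwheel '{"series": [[[0,0,0.1,0,0,0,0.45],[0,0,0.1,0,0,0,0.6],[0,0,0.1,0,0,0,0.8],[0,0,0.1,0,0,0,1],[0,0,0.1,0,0,0,1],[0,0,0.1,0,0,0,1],[0,0,-2,0,0,0,1],[0,0,-6,0,0,0,1],[0,0,-11,0,0,0,1],[0,0,-14,0,0,0,1],[0,0,-14,0,0,0,1]]]}'; python3 - <<'E'
from h import *
s=eyes.snapshot("wrist"); cv2.imwrite("pics/w5.png",s["img"][:,:,::-1])
t=status.sense();print(t["tool_pos"])
E
```

```text
time: 7.88
tool_pos: [599.5, -86.5, 207.8]
tcp_rot: [179.5, 0.1, 90.0]
ft_force: [0.1, -0.3, -0.5]
finger_gap: 85.5
grip_force: 0.0
[598.31437507 -86.20890684 205.07103707]
```

View pics/w5.png

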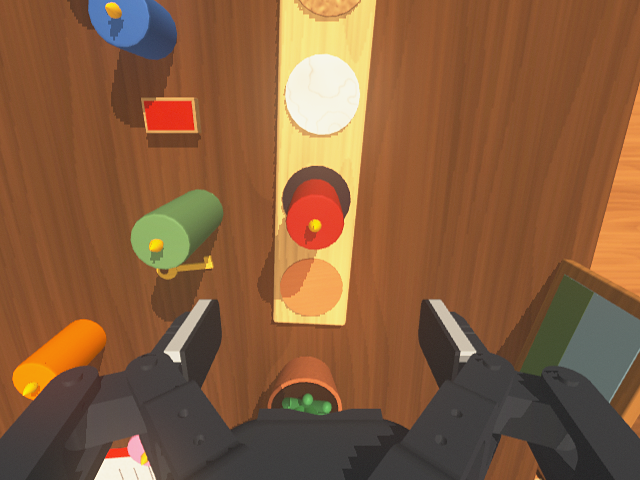

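Red stands on the slate: its top is at (315,219) and the slate's centre column is about 316. Marble is at (322,95), the green top at (160,243), and the blue top at (120,17).

```bash
python3 - <<'E'
from h import *
s=eyes.snapshot("wrist"); print(status.sense()["tool_pos"])
for n,p,z in(("red",(315,219),101),("marble",(322,94.5),16),("copper",(311,288),16),("green",(161,240),110),("slateL",(283,200),16),("slateR",(350,200),16),("slatetop",(316,166),16)): print(n,ray(s,p,z)[:2].round(1))
E
```

```text
[597.2599781  -85.97988437 202.9786628 ]
red [595.5 -81.4]
marble [601.9  20.6]
copper [ 589.9 -187.6]
green [469.9 -96.7]
slateL [560.7 -83.8]
slateR [632.1 -83.8]
slatetop [596. -48.]
```

```bash
python3 -m handwheel '{"series": [[[-1.2,-12.9,0,0,0,0,1],[-1.2,-12.9,0,0,0,0,1],[-1.2,-12.9,0,0,0,0,1],[-1.2,-12.9,0,0,0,0,1],[-1.2,-12.9,4,0,0,0,1],[-1.2,-12.9,8,0,0,0,1],[-1.2,-12.9,11,0,0,0,1],[-1.2,-12.9,13.4,0,0,0,1],[-1.2,-12.9,13.4,0,0,0,1],[-1.2,-12.9,13.4,0,0,0,1]]]}'
python3 -m handwheel '{"series": [[[0,0,0,0,0,0,0.45],[0,0,0,0,0,0,0.45],[0,0,0,0,0,0,0.45],[0,0,0,0,0,0,0.45],[0,0,0,0,0,0,0.45],[0,0,0,0,0,0,0.45],[0,0,-2,0,0,0,0.45],[0,0,-4,0,0,0,0.45],[0,0,-6,0,0,0,0.45],[0,0,-6,0,0,0,0.45]]]}' 40; python3 - <<'E'
from h import *
s=eyes.snapshot("wrist"); cv2.imwrite("pics/w6.png",s["img"][:,:,::-1])
t=status.sense();print(t["tool_pos"])
E
```

```text
time: 9.22
tool_pos: [469.3, -98.1, 68.9]
tcp_rot: [179.9, 0.0, 90.0]
ft_force: [0.3, 0.2, -0.0]
finger_gap: 85.2
grip_force: 0.0
time: 10.48
tool_pos: [469.3, -98.4, 129.8]
tcp_rot: [179.8, 0.1, 90.0]
ft_force: [0.3, -0.3, -2.5]
finger_gap: 48.1
grip_force: 42.2
[468.51853514 -98.11604256 128.43645877]
```

View pics/w6.png

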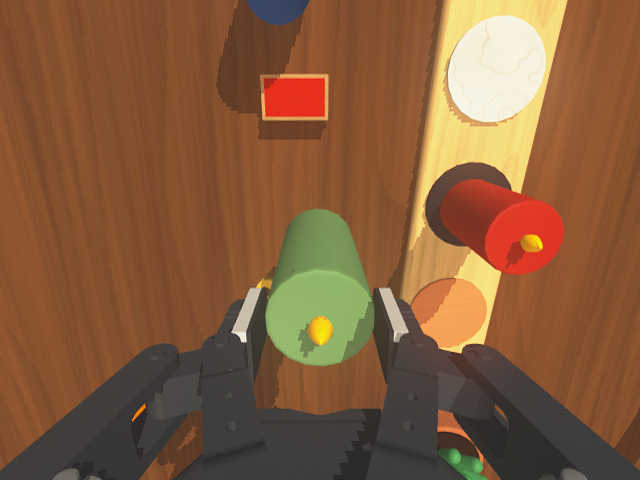

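Green is held upright, top centre (320,318), and red still stands on the slate. Next is the marble coaster.

```bash
python3 -m handwheel '{"series": [[[1,0,-3,0,0,0,0.45],[5,4,-3,0,0,0,0.45],[9,8,-3,0,0,0,0.45],[11.8,12,-3,0,0,0,0.45],[11.8,13.5,-3,0,0,0,0.45],[11.8,13.5,-2,0,0,0,0.45],[11.8,13.5,1,0,0,0,0.45],[11.8,13.5,3,0,0,0,0.45],[11.8,13.5,4,0,0,0,0.45],[11.8,13.5,4.2,0,0,0,0.45],[11.8,13.5,4.4,0,0,0,0.45],[11.8,13.5,4.4,0,0,0,0.45]]]}'
python3 -m handwheel '{"series": [[[0,0,0.1,0,0,0,0.45],[0,0,0.1,0,0,0,0.6],[0,0,0.1,0,0,0,0.8],[0,0,0.1,0,0,0,1],[0,0,0.1,0,0,0,1],[0,0,0.1,0,0,0,1],[0,0,-2,0,0,0,1],[0,0,-6,0,0,0,1],[0,0,-11,0,0,0,1],[0,0,-15,0,0,0,1],[0,0,-15,0,0,0,1],[0,0,-15,0,0,0,1]]]}'; python3 - <<'E'
from h import *
s=eyes.snapshot("wrist"); cv2.imwrite("pics/w7.png",s["img"][:,:,::-1])
t=status.sense();print(t["tool_pos"])
E
```

```text
time: 12.02
tool_pos: [603.6, 19.9, 85.6]
tcp_rot: [179.9, 0.0, 90.0]
ft_force: [-4.1, 0.4, 4.2]
finger_gap: 47.8
grip_force: 43.3
time: 13.52
tool_pos: [603.1, 20.0, 234.8]
tcp_rot: [179.9, 0.0, 90.0]
ft_force: [-0.5, 0.9, -0.1]
finger_gap: 85.2
grip_force: 0.0
[602.59596704  20.08459544 233.59848952]
```

View pics/w7.png

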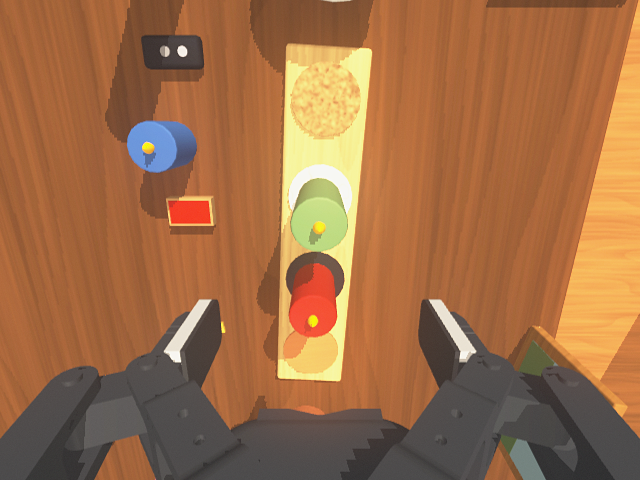

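Green is on the marble, upright, with its top at (319,221). Blue's top is at (153,145) and cork is at (326,100).

```bash
python3 - <<'E'
from h import *
s=eyes.snapshot("wrist"); print(status.sense()["tool_pos"])
for n,p,z in(("blue",(153,146),60),("cork",(326,100),16),("green",(319,221),126),("red",(313,308),101),("copper",(311,351),16),("marbL",(289,196),16),("marbR",(352,196),16),("martop",(320,165),16),("fob",(173,52),8)): print(n,ray(s,p,z)[:2].round(1))
E
```

```text
[602.29891668  20.11583733 232.91839149]
blue [440.8  79.3]
cork [609.6 123.9]
green [602.6  22.3]
red [596.6 -74.7]
copper [ 591.8 -188.5]
marbL [567.9  21.2]
marbR [640.1  21.3]
martop [603.4  56.3]
fob [451.1 170.5]
```

```bash
python3 -m handwheel '{"series": [[[5.9,-16.3,0,0,0,0,1],[5.9,-16.3,0,0,0,0,1],[5.9,-16.3,0,0,0,0,1],[5.9,-16.3,2,0,0,0,1],[5.9,-16.3,7,0,0,0,1],[5.9,-16.3,12,0,0,0,1],[5.9,-16.3,16,0,0,0,1],[5.9,-16.3,19,0,0,0,1],[5.9,-16.3,21,0,0,0,1],[5.9,-16.3,21.6,0,0,0,1],[5.9,-16.3,21.6,0,0,0,1],[5.9,-16.3,21.6,0,0,0,1]]]}'
python3 -m handwheel '{"series": [[[0,0,0,0,0,0,0.45],[0,0,0,0,0,0,0.45],[0,0,0,0,0,0,0.45],[0,0,0,0,0,0,0.45],[0,0,0,0,0,0,0.45],[0,0,0,0,0,0,0.45],[0,0,-2,0,0,0,0.45],[0,0,-4,0,0,0,0.45],[0,0,-6,0,0,0,0.45],[0,0,-6,0,0,0,0.45]]]}' 40; python3 - <<'E'
from h import *
s=eyes.snapshot("wrist"); cv2.imwrite("pics/w8.png",s["img"][:,:,::-1])
t=status.sense();print(t["tool_pos"])
E
```

```text
time: 15.12
tool_pos: [440.9, 79.0, 18.8]
tcp_rot: [179.9, -0.0, 90.0]
ft_force: [-0.0, 0.9, 0.9]
finger_gap: 85.4
grip_force: 0.0
time: 16.38
tool_pos: [441.5, 79.2, 79.7]
tcp_rot: [179.8, -0.0, 90.0]
ft_force: [-0.1, 0.1, -1.6]
finger_gap: 47.9
grip_force: 41.7
[440.62821366  79.13033156  78.38420168]
```

View pics/w8.png

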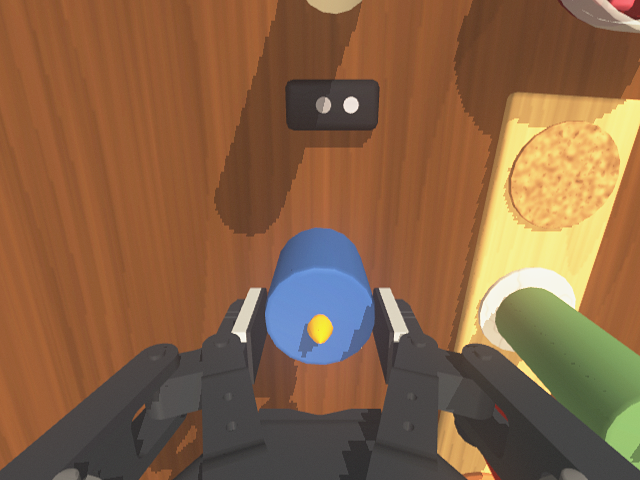

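Blue is held, top centre (320,314). I'll raise it above red's height, move along -y first, then out over the copper coaster.

```bash
python3 -m handwheel '{"series": [[[0,0,-4,0,0,0,0.45],[-2,0,-8,0,0,0,0.45],[-7,0,-8,0,0,0,0.45],[-12,0,-8,0,0,0,0.45],[-17,2,-8,0,0,0,0.45],[-22,4,-8,0,0,0,0.45],[-26.8,6,-8,0,0,0,0.45],[-26.8,10,-8,0,0,0,0.45],[-26.8,13.5,-8,0,0,0,0.45],[-26.8,15,-8,0,0,0,0.45],[-26.8,15,-8,0,0,0,0.45]]]}'
python3 -m handwheel '{"series": [[[0,0,3,0,0,0,0.45],[0,0,6,0,0,0,0.45],[0,0,9,0,0,0,0.45],[0,0,11.5,0,0,0,0.45],[0,0,12.2,0,0,0,0.45],[0,0,12.4,0,0,0,0.45],[0,0,12.4,0,0,0,0.45]]]}'
python3 -m handwheel '{"series": [[[0,0,0.1,0,0,0,0.45],[0,0,0.1,0,0,0,0.6],[0,0,0.1,0,0,0,0.8],[0,0,0.1,0,0,0,1],[0,0,0.1,0,0,0,1],[0,0,0.1,0,0,0,1],[0,0,-2,0,0,0,1],[0,0,-6,0,0,0,1],[0,0,-12,0,0,0,1],[0,0,-18,0,0,0,1],[0,0,-20,0,0,0,1],[0,0,-20,0,0,0,1]]]}'; python3 - <<'E'
from h import *
s=eyes.snapshot("wrist"); cv2.imwrite("pics/w9.png",s["img"][:,:,::-1])
t=status.sense();print(t["tool_pos"])
E
```

```text
time: 17.8
tool_pos: [589.9, -188.5, 155.8]
tcp_rot: [-179.9, -0.1, 90.0]
ft_force: [0.2, -0.3, -2.0]
finger_gap: 48.0
grip_force: 42.0
time: 18.68
tool_pos: [589.5, -189.0, 35.0]
tcp_rot: [-180.0, 0.0, 90.0]
ft_force: [-2.4, 0.2, 4.5]
finger_gap: 48.0
grip_force: 42.5
time: 20.18
tool_pos: [591.3, -189.4, 237.3]
tcp_rot: [179.7, 0.1, 90.0]
ft_force: [0.6, -0.7, -1.1]
finger_gap: 85.3
grip_force: 0.0
[ 590.14479285 -188.99986499  234.37830155]
```

View pics/w9.png

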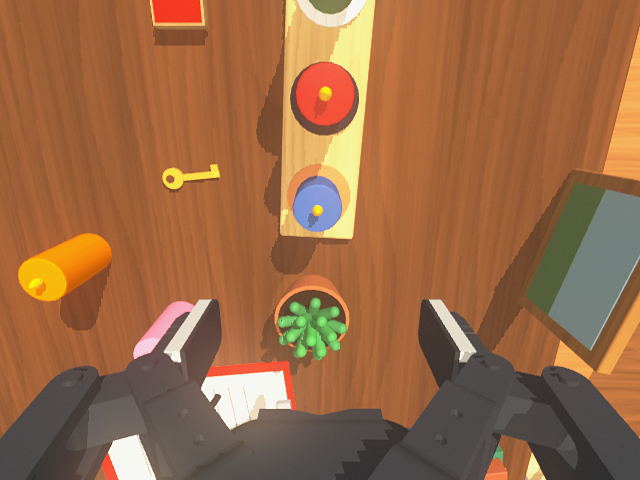

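Blue is on the copper, top (317,204), and red's top is at (325,93) over the slate. Now on to ivory.

```bash
python3 - <<'E'
from h import *
s=eyes.snapshot("wrist")
for n,p,z in(("blue",(317,204),76),("red",(325,93.5),101),("copL",(287,195),16),("copR",(350,195),16),("coptop",(319,164),16),("slateL",(291,98),16),("slateR",(358,98),16),("slatebot",(325,135),16)): print(n,ray(s,p,z)[:2].round(1))
E
python3 -m handwheel '{"series": [[[38.9,-14,0,0,0,0,1],[38.9,-14,0,0,0,0,1],[38.9,-14,0,0,0,0,1],[38.9,-14,0,0,0,0,1],[38.9,-14,0,0,0,0,1],[38.9,-14,0,0,0,0,1],[38.9,-14,0,0,0,0,1],[38.9,-14,0,0,0,0,1],[38.9,-14,0,0,0,0,1],[38.9,-14,0,0,0,0,1],[38.9,-14,0,0,0,0,1]]]}'; python3 - <<'E'
from h import *
s=eyes.snapshot("wrist"); cv2.imwrite("pics/w10.png",s["img"][:,:,::-1])
t=status.sense();print(t["tool_pos"])
for v in (180,200,220,240): print(v,ray(s,(320,v),135).round(1))
E
```

```text
blue [ 588.3 -183.8]
red [595.2 -85.3]
copL [ 553.5 -186.9]
copR [ 625.8 -186.9]
coptop [ 590.2 -151.8]
slateL [560.6 -83.3]
slateR [631.3 -83.2]
slatebot [ 596.7 -120.7]
time: 21.65
tool_pos: [450.3, 199.1, 233.7]
tcp_rot: [-180.0, 0.0, 89.9]
ft_force: [-0.6, -0.7, 0.7]
finger_gap: 85.2
grip_force: 0.0
[450.36450964 199.23406233 233.84688728]
180 [451.2 237.2 135. ]
200 [451.2 221.2 135. ]
220 [451.2 204.6 135. ]
240 [451.2 187.4 135. ]
```

View pics/w10.png

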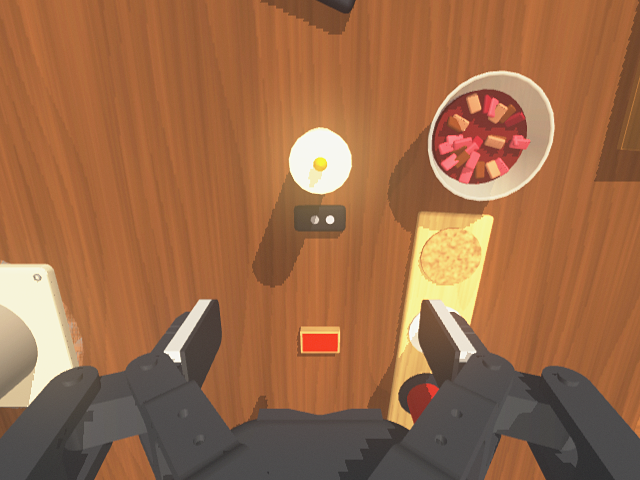

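Ivory's top centre is at (320,161), which gives (451,252).

```bash
python3 -m handwheel '{"series": [[[5.2,0.1,0,0,0,0,1],[5.2,0.1,0,0,0,0,1],[5.2,0.1,2,0,0,0,1],[5.2,0.1,6,0,0,0,1],[5.2,0.1,10,0,0,0,1],[5.2,0.1,13,0,0,0,1],[5.2,0.1,14.1,0,0,0,1],[5.2,0.1,14.1,0,0,0,1],[5.2,0.1,14.1,0,0,0,1]]]}'
python3 -m handwheel '{"series": [[[0,0,0,0,0,0,0.45],[0,0,0,0,0,0,0.45],[0,0,0,0,0,0,0.45],[0,0,0,0,0,0,0.45],[0,0,0,0,0,0,0.45],[0,0,0,0,0,0,0.45],[0,0,-2,0,0,0,0.45],[0,0,-4,0,0,0,0.45],[0,0,-6,0,0,0,0.45],[0,0,-6,0,0,0,0.45]]]}' 40; python3 - <<'E'
from h import *
s=eyes.snapshot("wrist"); cv2.imwrite("pics/w11.png",s["img"][:,:,::-1])
t=status.sense();print(t["tool_pos"])
E
```

```text
time: 22.82
tool_pos: [452.1, 252.2, 94.5]
tcp_rot: [179.9, -0.1, 90.0]
ft_force: [0.8, 0.0, -0.1]
finger_gap: 85.1
grip_force: 0.0
time: 24.08
tool_pos: [452.1, 252.6, 154.5]
tcp_rot: [179.8, -0.1, 90.0]
ft_force: [-0.3, 0.5, -3.3]
finger_gap: 47.8
grip_force: 42.5
[451.29537538 252.23955073 153.12673747]
```

View pics/w11.png

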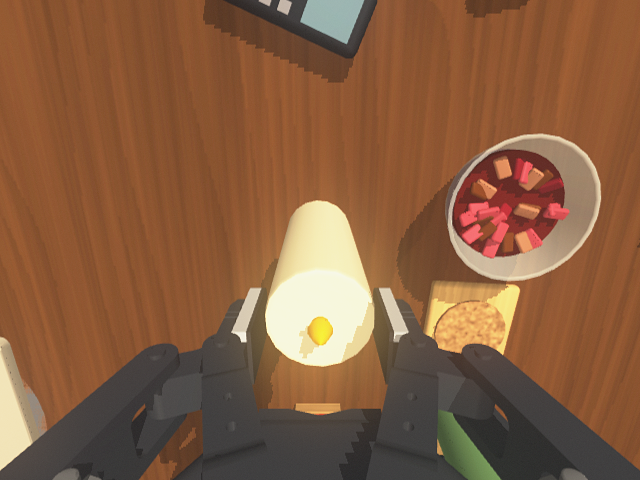

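Ivory is held upright, top centre (320,317). Next is the cork coaster.

```bash
python3 -m handwheel '{"series": [[[-2,2,-2,0,0,0,0.45],[-5,6,-2,0,0,0,0.45],[-8.5,10,-2,0,0,0,0.45],[-11.5,14,-2,0,0,0,0.45],[-12.8,15.8,-2,0,0,0,0.45],[-12.8,15.8,-1,0,0,0,0.45],[-12.8,15.8,1,0,0,0,0.45],[-12.8,15.8,3,0,0,0,0.45],[-12.8,15.8,4,0,0,0,0.45],[-12.8,15.8,4.3,0,0,0,0.45],[-12.8,15.8,4.4,0,0,0,0.45],[-12.8,15.8,4.4,0,0,0,0.45]]]}'
python3 -m handwheel '{"series": [[[0,0,0.1,0,0,0,0.45],[0,0,0.1,0,0,0,0.6],[0,0,0.1,0,0,0,0.8],[0,0,0.1,0,0,0,1],[0,0,0.1,0,0,0,1],[0,0,0.1,0,0,0,1],[0,0,-2,0,0,0,1],[0,0,-6,0,0,0,1],[0,0,-12,0,0,0,1],[0,0,-15,0,0,0,1],[0,-4,-15,0,0,0,1],[0,-8,-15,0,0,0,1]]]}'
python3 -m handwheel '{"series": [[[0,-10,0,0,0,0,1],[0,-15,0,0,0,0,1],[0,-15,0,0,0,0,1],[0,-15,0,0,0,0,1],[0,-15,0,0,0,0,1]]]}'; python3 - <<'E'
from h import *
a,b=[eyes.snapshot(n)["img"] for n in("scene","side")]
im=np.hstack([cv2.resize(a[130:400,170:440],(400,400),interpolation=2),cv2.resize(b[110:410,290:490],(400,600),interpolation=2)[:400] if 0 else cv2.resize(b[100:400,230:530],(400,400),interpolation=2)])
cv2.imwrite("pics/f.png",im[:,:,::-1])
print(status.sense()["tool_pos"])
E
```

```text
time: 25.62
tool_pos: [608.8, 124.7, 110.4]
tcp_rot: [180.0, -0.0, 90.0]
ft_force: [-5.6, -0.0, 7.8]
finger_gap: 48.2
grip_force: 43.9
time: 27.12
tool_pos: [528.9, 124.1, 261.3]
tcp_rot: [179.8, -0.0, 90.0]
ft_force: [-0.8, -0.5, 0.8]
finger_gap: 85.3
grip_force: 0.0
time: 27.75
tool_pos: [380.0, 124.1, 260.2]
tcp_rot: [179.9, -0.0, 90.0]
ft_force: [0.6, -0.9, -0.2]
finger_gap: 85.3
grip_force: 0.0
[379.91198751 123.98921518 259.40026713]
```

View pics/f.png

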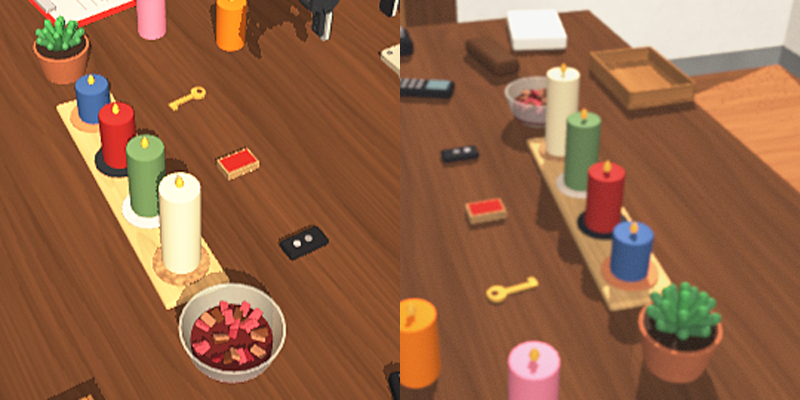

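All four stand on their coasters in the right order, with the bowl and plant unmoved. One numeric centring check before handing in.

```bash
python3 - <<'E'
from h import *
S={n:eyes.snapshot(n) for n in("scene","side")}
T=dict(ivory=(135,609.6,124.5),green=(110,603.3,20.3),red=(85,596.6,-84.7),blue=(60,590,-189))
for c,(h,X,Y) in T.items():
    for n in S:
        img=S[n]["img"]; lab=cv2.cvtColor(img,cv2.COLOR_RGB2LAB).astype(float)
        u,v=proj(S[n],[X,Y,16+h/2])[0].round().astype(int)
        d=np.linalg.norm((lab-np.median(lab[v-3:v+4,u-3:u+4],axis=(0,1)))*[.3,1,1],axis=2)
        _,L=cv2.connectedComponents((d<18).astype(np.uint8)); m=L==L[v,u]
        def cost(p):
            z=np.zeros((480,640),np.uint8); cv2.fillConvexPoly(z,cv2.convexHull((proj(S[n],cyl(*p,16,16+h))*16).round().astype(np.int32)),1,shift=4)
            return -((z>0)&m).sum()/((z>0)|m).sum()
        x0=np.array([X,Y]); o=minimize(cost,x0,method="Nelder-Mead",options=dict(initial_simplex=[x0,x0+[9,0],x0+[0,9]],xatol=.1))
        print(c,n,(o.x-x0).round(1),round(o.fun,2))
E
```

```text
ivory scene [ 0.1 -2.3] -0.86
ivory side [-3.   0.5] -0.7
green scene [-1.2 -3.1] -0.73
green side [-1.6  2. ] -0.72
red scene [-2.6 -1.7] -0.69
red side [-0.1  1.1] -0.68
blue scene [-2.5 -2.4] -0.72
blue side [-2.7 -0.3] -0.69
```

All four are centred to within about 3 mm.

```bash
python3 -c "
from bench import r
print(r.hand_in())"
```

```text
the job is handed in; nothing more can be done
None
```

The job is handed in: ivory, green, red and blue stand upright from the bowl to the plant, each within about 3 mm of its coaster's centre, and the bowl and plant were not touched.

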